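# Unclamp the culture-jar carrier and hold it level above the shaker

### The job

Take the orange screwdriver out of its stand, use it to undo the shaker's brass clamp screw (a quarter turn counter-clockwise, to its stop) so that the red tongue lets the jar carrier go, and hang the screwdriver back in its stand. Then pick the black carrier up by its yellow handle bar, lift it straight up about 8 cm above the platform with all three jars in it, and finish while holding it there, still and level. Turn the screw only with the screwdriver, never tip the carrier, and leave everything else on the table where it is.

Things in the scene. Friction and masses are not known exactly. Their poses are not given: they have to be found in the camera images.
- driver_handle (a point): Stubby flat-blade screwdriver, 0.14 kg, hanging upright in the stand. Centre of its orange square handle (24 x 24 mm, 66 mm tall); z up along the handle, x along the blade's 18 mm width, y across its 4 mm thickness, flats face x and y. A 40 mm round collar, 5 mm thick, has its underside 42 mm below this point; below it a 10 mm shank ends in the blade, tip 102 mm below this point.
- driver_tip (a point): The middle of the screwdriver blade's lower edge (blade 18 mm wide, 4 mm thick, 16 mm tall), 102 mm below the handle's centre. Axes as for the handle.
- stand_hole (a point): Blue stand fixed to the table, 100 x 100 mm foot, 80 mm tall: a top plate (84 x 84 x 6 mm) with one round 28 mm through hole, free space below. Centre of the hole at the plate's top face, z up. The screwdriver hangs with its blade through the hole and its collar lying on the plate, at any yaw.
- screw_head (a point): Brass coin-slot clamp screw on the shaker platform, head 28 mm across. Point on its vertical axis at the top of the head, 25 mm above the platform. The slot runs right across along this point's y axis, 8 mm wide, 8 mm deep. Under the head a red tongue, 12 mm wide, 5 mm thick, points along +y, tip 34 mm from the axis, and reaches over the carrier's foot lug.
- clamp_screw (a joint): Angle of the clamp screw in rad: near 0 (up to 0.3 at the start) the tongue lies over the carrier's lug; it grows counter-clockwise seen from above; the stop is at 1.65 and the carrier is free of the tongue beyond about 1.1. Friction about 0.06 N m, it stays where it is left and does not rise.
- carrier_handle (a point): Black jar carrier, 0.25 kg empty, 82 (x) by 224 (y) by 44 mm. Centre of its yellow handle bar: 14 mm wide (x), 16 mm tall, 96 mm long (y), 126 mm above the underside, on two uprights at y = -34 and +34 mm. z up. Jars stand in three pockets at y = -68, 0, +68 mm; lids end 30 mm below the bar's underside. A foot lug 6 mm thick sticks out 14 mm at the -y end.
- carrier_base (a point): Centre of the carrier's underside, on the platform at the start; axes as for the handle.
- platform (a point): White laboratory shaker, fixed: its platform is 240 mm (x) by 360 mm (y), 85 mm above the table, with a grey mat under the carrier. This point is on the platform's top where the carrier stands; z up. The platform's centre is at y = -35 mm from here, the clamp screw's axis at y = -148 mm.
- jar_a_center (a point): Glass culture jar with green plantlets and a white lid, 59 mm across, 84 mm tall, about 0.18 kg, in one of the carrier's pockets; centre, half-way up, z up.
- jar_b_center (a point): A second such jar with plantlets, about 0.18 kg, in another pocket; centre, half-way up.
- jar_empty_center (a point): The same jar with nothing in it, about 0.07 kg, in the remaining pocket; centre, half-way up.
Mind the look-alikes: they are no part of the job. Of the things like the part that bears stand_hole, leave any that is green; of the rest the larger one is meant. Leave any blue look-alike of the part that bears jar_b_center alone.

How it is judged:
By the outcome, as a careful person would: the job done as asked, in the order asked, and still so for the second after the job is handed in, while the arm keeps its last pose, push and grip.
It also fails if it takes over 58 s, if anything falls off the work surface, if the arm or the gripper's body presses on something with over 40 N, if the wrist force passes 120 N, or if a joint passes its speed limit or range.

### The arm

A 7-joint arm with a two-finger parallel gripper is mounted at the origin on the work surface. World frame = base frame: x ahead of the robot, y to its left, z up, the work surface at z = 0. Lengths are in m, angles in rad, forces in N, time in s.
With the tool pointing down it reaches from about 0.4 to 0.85 m from the base axis. Payload 6.9 kg.
Tool frame: the origin (TCP) lies midway between the tips of the shut fingers; the grasp point (between the pads) lies behind it (ctrl.pinch_z is the z of the grasp point in the tool frame, in m); z points along the fingers, y is the direction in which the jaws open and shut (so a half turn about z gives the same grasp; the last joint's range is limited). The gripper opens to 85 mm and grips with 20 to 120 N. Pads are 22 mm wide; open, the fingers measure 114 mm over their backs; the gripper's body (76 mm by 85 mm) begins 54 mm behind the grasp point. The pads swing forward as they close: fully open they stand 13 mm farther back than shut.
Start: joints at [-0.997, 0.507, -0.238, 1.5, 0.126, 1.149, -0.155], TCP at [0.282, 0.558, 0.231] pointing down, gripper open.
Joint ranges: [-3.08, 3.08], [-0.24, 2.05], [-1.43, 1.35], [0, 2.5], [-1.52, 4.66], [0.17, 1.96], [-2.89, 2.89]. Speed limits (rad/s): [2.39, 2.39, 3.14, 3.14, 3.14, 3.14, 3.14].

### API

Orientations are given as a unit quaternion [w, x, y, z].
In Python, from station import ctrl, get_state, vision, ticket, models gives the robot as it stands. Calls block until the motion is done:
- ctrl.movep(position, orientation): joint-space move of the TCP to a pose.
- ctrl.movel(position, frame=None, max_speed=0.15): straight line of the TCP; frame=None keeps the orientation; max_speed is the mean speed in m/s.
- ctrl.set_joints(angles): joint-space move.
- ctrl.ungrasp() and ctrl.close_gripper(force=None): open the fingers fully, or close them until they stop; force is the grip in N (None keeps the last).
- ctrl.pause(seconds).
- ctrl.ik(position, orientation): joint angles nearest the present ones, or None.
- get_state(): the state.
- vision.grab_frame(name): name is "scene" or "side" or "wrist"; returns (picture, depth): 480x640x3 uint8, blue, green, red; 480x640 float32, m along the optical axis (not along the pixel's ray), 0 where there is no reading.
- vision.camera_info(name): a dict with "mtx" (3x3 intrinsics, pixels), "R" (3x3) and "t" (3): a world point X has camera coordinates R X + t; the wrist camera has in their place "hand_eye" (4x4, takes a point from camera to tool coordinates, whose origin is the TCP and whose axes are the flange's). Camera axes: x right, y down, z forward; pixel columns grow to the right and rows downward; lengths in m; the calibration is good to about 2 mm. A picture is of the moment at which its call begins: read the wrist's pose just before it. camera_info takes no time and is no camera call.
A pose or a line that the arm cannot do raises ctrl.Unreachable and nothing moves.
- ticket.close_job(): hands the job in, once; it reports no verdict.
Trained networks look in the newest picture that a camera, given by its name, has taken for a name from the list of things; names that differ only in an ending like _2 or _b are one class to them, and where a whole thing is asked for, a point or a joint stands for the part that bears it (a point fixed in the world has none). Each returns a list of dicts, best first, with "p" (0 to 1); they miss things now and then, are a little off and sometimes report something else, mostly with a low value. They report only what shows in the picture. A call takes as long as a camera call. They do not tell look-alikes from the thing itself.
- models.recognise(camera, target): "point" ([column, row] in pixels, amid what is visible of it).
- models.masks_of(camera, target): "mask" (480x640 bool, what is visible of it) and "point" ([column, row] in pixels, amid what is visible of it).
The state is a dict: "time": time; "qpos": joint angles; "qd": joint speeds; "tau": joint torques, N m; "tcp_pos": TCP position; "eef_rot": TCP orientation; "contact_force": force on the tool from outside, world axes, zero at the start; "wrist_torque": the same for the moment, N m; "width": finger opening in m.
Only numpy, scipy, OpenCV 4.12 (cv2) and the standard library are available. Lean on these libraries where they do the work, as an engineer would, in place of code of your own. Each camera call takes 0.05 s, during which the arm holds its last target.

## Working session

There is one attempt and no reset: what is moved stays moved. The work goes in short steps, each a Python script; the robot and the scene stay as the last script left them, time stands still between calls to the robot, and variables do not carry over. Pictures are saved under pics/ and viewed, and the job is handed in when it is done.

```bash
ls; mkdir -p pics
python3 - <<'E'
from station import ctrl,get_state,vision,models
import cv2
s=get_state();print({k:(s[k]) for k in ('time','tcp_pos','eef_rot','contact_force','width')},ctrl.pinch_z)
for n in('scene','side'):
    p,d=vision.grab_frame(n);cv2.imwrite(f'pics/{n}0.png',p)
    import numpy as np
    c=vision.camera_info(n);print(n,np.round(-c['R'].T@c['t'],3),c['mtx'][0][0])
    for t in('driver_handle','stand_hole','screw_head','carrier_handle','jar_a_center'):
        print(t,[(np.round(r['point']),round(r['p'],2)) for r in models.recognise(n,t)])
E
```

```text
pics
{'time': 0.0, 'tcp_pos': array([0.28223645, 0.55707681, 0.23042909]), 'eef_rot': array([-1.84109854e-04,  2.32257295e-01,  9.72653969e-01, -8.78335513e-04]), 'contact_force': array([-0.76851004,  0.81370461,  0.93990135]), 'width': 0.08539381007715999} -0.0187
scene [1.096 0.382 0.928] 466.10710908826434
driver_handle [(array([235., 182.]), 0.58)]
stand_hole [(array([280., 171.]), 0.79), (array([237., 205.]), 0.76), (array([276., 228.]), 0.64)]
screw_head [(array([317., 254.]), 0.59), (array([238., 201.]), 0.53)]
carrier_handle [(array([375., 285.]), 0.78)]
jar_a_center [(array([346., 258.]), 0.57)]
side [0.44  0.938 0.857] 567.7702933397615
driver_handle [(array([335., 187.]), 0.88), (array([334., 208.]), 0.71)]
stand_hole [(array([341., 212.]), 0.81), (array([331., 237.]), 0.68), (array([402., 210.]), 0.58)]
screw_head []
carrier_handle [(array([340., 186.]), 0.65), (array([299., 308.]), 0.56)]
jar_a_center [(array([307., 257.]), 0.66)]
```

View pics/scene0.png

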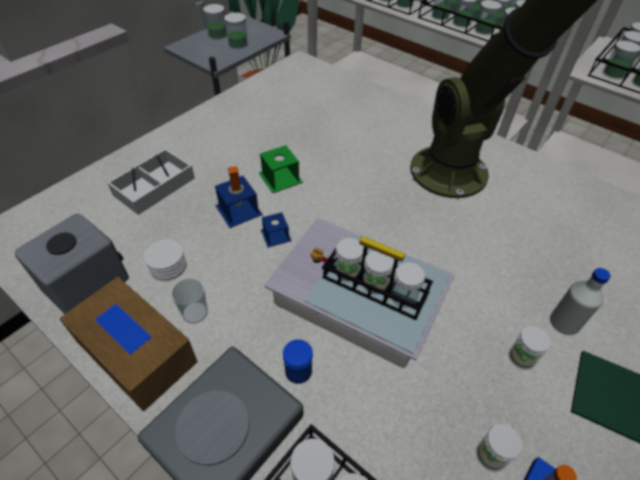

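View pics/side0.png

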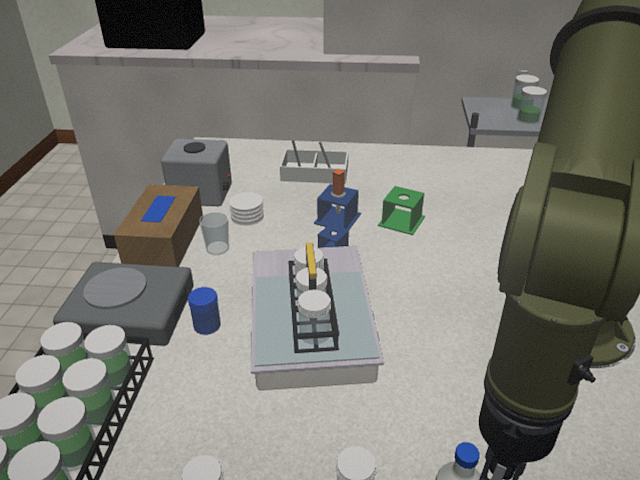

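The scene picture shows the driver's orange handle at (235,180) in the large blue stand (237,205). The look-alikes are the green stand at (280,170), the small blue stand at (276,228) and an orange cap at the bottom right (565,475). The screw is at (317,254) and the carrier's yellow bar at (382,248). Next I'll measure positions.

```bash
cat > h.py <<'E'
from station import ctrl,get_state,vision,models,ticket
import cv2,numpy as np
from scipy.spatial.transform import Rotation as Rot
def rot(q): return Rot.from_quat([q[1],q[2],q[3],q[0]])
def quat(R): q=R.as_quat();return np.array([q[3],q[0],q[1],q[2]])
def qdown(yaw): # tool z down, tool x axis at world yaw ; y = jaw dir
    x=np.array([np.cos(yaw),np.sin(yaw),0]);z=np.array([0,0,-1.]);y=np.cross(z,x)
    return quat(Rot.from_matrix(np.stack([x,y,z],1)))
def yaw_now():
    x=rot(get_state()['eef_rot']).as_matrix()[:,0];return np.arctan2(x[1],x[0])
def grab(n):
    """returns pic, XYZ world map (nan no reading), proj function"""
    c=vision.camera_info(n)
    s=get_state()
    p,d=vision.grab_frame(n);K=np.array(c['mtx'])
    if n=='wrist':
        H=np.array(c['hand_eye']);Rt=rot(s['eef_rot']).as_matrix()
        Rc=Rt@H[:3,:3];tc=Rt@H[:3,3]+s['tcp_pos']
    else:
        Rc=np.array(c['R']).T;tc=-Rc@np.array(c['t']).ravel()
    v,u=np.mgrid[:480,:640]
    ray=np.stack([(u-K[0,2])/K[0,0],(v-K[1,2])/K[1,1],np.ones(u.shape)],-1)
    D=np.where(d>0,d,np.nan)[...,None]
    W=(ray*D)@Rc.T+tc
    rw=ray@Rc.T
    def at(u,v,z): # pixel -> world at height z
        r=Rc@np.array([(u-K[0,2])/K[0,0],(v-K[1,2])/K[1,1],1]);return tc+r*(z-tc[2])/r[2]
    def proj(X):
        c_=(np.asarray(X)-tc)@Rc;return (c_[...,:2]/c_[...,2:])*[K[0,0],K[1,1]]+[K[0,2],K[1,2]]
    return p,W,at,proj,rw,tc
def st():
    s=get_state();print('t %.2f tcp %s F %s M %s w %.4f yaw %.3f'%(s['time'],np.round(s['tcp_pos'],4),np.round(s['contact_force'],1),np.round(s['wrist_torque'],2),s['width'],yaw_now()))
E
python3 - <<'E'
from h import *
for n in('scene','side'):
    p,W,at,proj,_,_=grab(n)
    hsv=cv2.cvtColor(p,cv2.COLOR_BGR2HSV)
    for nm,lo,hi in(('orange',(3,150,90),(14,255,255)),('yellow',(20,150,100),(32,255,255))):
        m=cv2.inRange(hsv,lo,hi);k,l,s,c=cv2.connectedComponentsWithStats(m)
        for i in range(1,k):
            if s[i,4]>15:
                w=W[l==i];print(n,nm,s[i],np.round(np.nanmedian(w,0),3),np.round(np.nanpercentile(w,3,0),3),np.round(np.nanpercentile(w,97,0),3))
    for u,v in ([(237,205),(280,171),(276,228),(317,254)] if n=='scene' else [(404,196),(315,300)]):
        print(n,u,v,np.round(W[v,u],3))
print(vision.camera_info('wrist'))
E
```

```text
scene orange [244  71  11   6  30] [-0.466 -1.385 -0.388] [-0.502 -1.399 -0.397] [-0.438 -1.367 -0.382]
scene orange [229 167   8   7  46] [ 0.531 -0.357  0.15 ] [ 0.52  -0.367  0.145] [ 0.54  -0.348  0.152]
scene orange [557 465  19  15 230] [0.68  0.559 0.129] [0.669 0.549 0.127] [0.692 0.572 0.132]
scene yellow [361 237  43  21 235] [0.549 0.105 0.218] [0.539 0.062 0.214] [0.56  0.146 0.221]
scene 237 205 [ 0.533 -0.36   0.025]
scene 280 171 [ 0.34  -0.38   0.009]
scene 276 228 [ 0.545 -0.2    0.055]
scene 317 254 [ 0.58  -0.037  0.113]
side orange [333 169  11   6  37] [ 0.528 -0.357  0.151] [ 0.516 -0.37   0.149] [ 0.539 -0.349  0.154]
side yellow [306 243  10  31 174] [0.546 0.106 0.219] [0.535 0.061 0.216] [0.558 0.145 0.222]
side 404 196 [ 0.345 -0.496  0.004]
side 315 300 [0.531 0.17  0.175]
{'mtx': array([[409.09203866,   0.        , 321.87825954],
       [  0.        , 409.09203866, 244.50279488],
       [  0.        ,   0.        ,   1.        ]]), 'hand_eye': array([[ 2.66333087e-05, -9.54015862e-01, -2.99756125e-01,
         7.58814009e-02],
       [ 9.99999848e-01, -1.39938309e-04,  5.34223183e-04,
        -5.40512084e-04],
       [-5.51604755e-04, -2.99756093e-01,  9.54015713e-01,
        -1.42525526e-01],
       [ 0.00000000e+00,  0.00000000e+00,  0.00000000e+00,
         1.00000000e+00]])}
```

Run:
```python
from h import *
s=get_state()
ctrl.movel(s['tcp_pos']+[0,0,.08],max_speed=.3)
for y in (1.8,):
    q=ctrl.ik([.56,.04,.34],qdown(y));print(q)
ctrl.movep([.56,.04,.34],qdown(1.8));st()
p,W,at,proj,_,_=grab('wrist');cv2.imwrite('pics/w1.png',p);np.save('w1.npy',W)
for t in('screw_head','carrier_handle','jar_a_center'):
    print(t,[(np.round(r['point']),round(r['p'],2)) for r in models.recognise('wrist',t)])
```

```text
[-0.25269178  0.34032479  0.20441926  1.47757599 -0.06981524  1.33082202
  0.18612334]
t 3.23 tcp [0.56   0.0416 0.3398] F [0.5 1.2 0.1] M [ 0.01 -0.01  0.02] w 0.0851 yaw 1.803
screw_head [(array([321., 282.]), 0.71)]
carrier_handle [(array([322., 132.]), 0.86)]
jar_a_center [(array([318., 226.]), 0.64)]
```

View pics/w1.png

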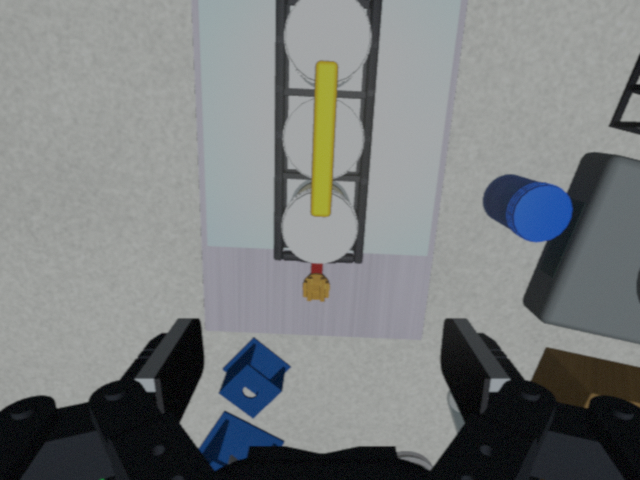

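The wrist view shows the yellow bar from (326,62) to (320,215), the brass screw at (316,288) with the red tongue above it at (316,268), and the small blue stand at (255,375) with the big blue stand below it. I'll crop in on the screw and fit the bar.

Run:
```python
from h import *
p,W,at,proj,_,_=grab('wrist')
hsv=cv2.cvtColor(p,cv2.COLOR_BGR2HSV)
m=cv2.inRange(hsv,(22,150,80),(34,255,255))
k,l,s,c=cv2.connectedComponentsWithStats(m);i=1+np.argmax(s[1:,4]);m=l==i
w=W[m];w=w[np.isfinite(w[:,2])];print('bar z pct',np.nanpercentile(w[:,2],[5,50,95]))
ctr=cv2.minAreaRect(np.array([at(u,v,.219)[:2]*1000 for v,u in np.argwhere(m)],np.float32));print('bar',ctr)
m2=cv2.inRange(hsv,(8,80,60),(21,255,255));m2[:250]=0;m2[320:]=0
v,u=np.nonzero(m2);w=W[v,u];w=w[np.isfinite(w[:,2])]
print('brass',len(w),np.percentile(w,[3,50,97],axis=0).round(4))
top=w[w[:,2]>np.percentile(w[:,2],90)-.004];print('top mean',top.mean(0),(top.min(0)+top.max(0))/2)
print('plat',W[310,260],W[310,400],W[150,230],W[150,420])
cr=p[235:325,260:380];cv2.imwrite('pics/scr1.png',cv2.resize(cr,None,fx=6,fy=6,interpolation=cv2.INTER_CUBIC))
```

```text
bar z pct [0.21741438 0.21874596 0.21994101]
bar ((547.3703002929688, 100.34188842773438), (12.847043991088867, 93.54564666748047), 10.866449356079102)
brass 564 [[ 0.5625 -0.057   0.1003]
 [ 0.5745 -0.0432  0.1086]
 [ 0.586  -0.0324  0.1109]]
top mean [ 0.57462419 -0.04447713  0.10971037] [ 0.57416579 -0.04510952  0.10918615]
plat [ 0.5235562  -0.09539359  0.0813844 ] [ 0.67064931 -0.06030415  0.08244728] [0.46501801 0.06486236 0.08475015] [0.64042179 0.10615832 0.08601155]
```

View pics/scr1.png

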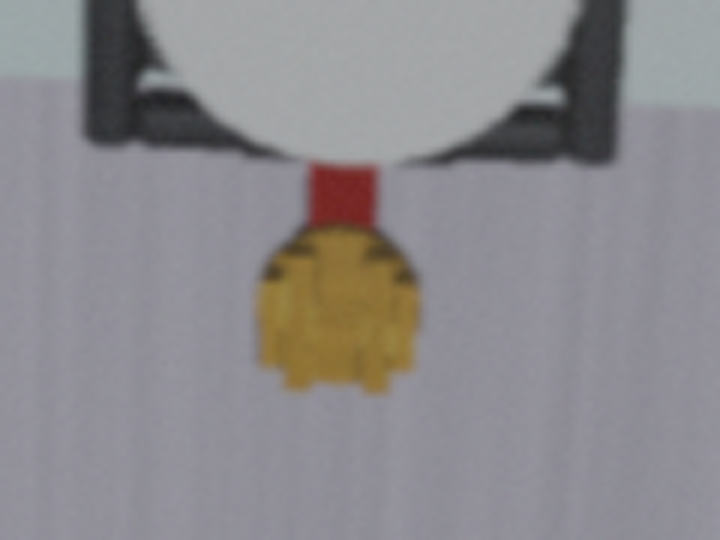

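Run:
```python
from h import *
ctrl.movep([.575,-.050,.235],qdown(1.76));st()
p,W,at,proj,_,_=grab('wrist');cv2.imwrite('pics/w2.png',p);np.save('w2.npy',W)
# rectified top view at z=.11, 0.1mm... 10px/mm, x_img = carrier x, y_img=-carrier y
c0=np.array([.575,-.045]);yw=.19
ex=np.array([np.cos(yw),np.sin(yw)]);ey=np.array([-np.sin(yw),np.cos(yw)])
g=(np.arange(600)-300)/10000
X=c0+g[None,:,None]*ex-g[:,None,None]*ey
P=proj(np.concatenate([X,np.full(X.shape[:2]+(1,),.110)],-1)).astype(np.float32)
r=cv2.remap(p,P,None,cv2.INTER_CUBIC);cv2.imwrite('pics/top2.png',r)
```

```text
t 4.09 tcp [ 0.5756 -0.0489  0.2358] F [-0.1  1.   0.1] M [ 0.05 -0.04 -0.01] w 0.0852 yaw 1.761
```

View pics/top2.png

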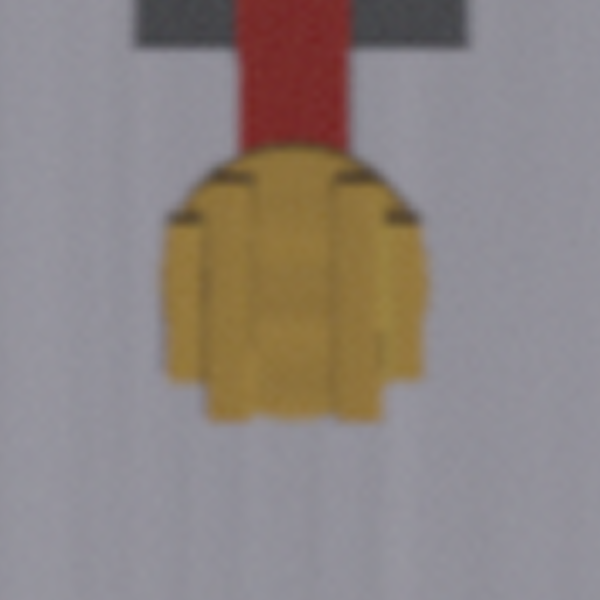

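View pics/w2.png

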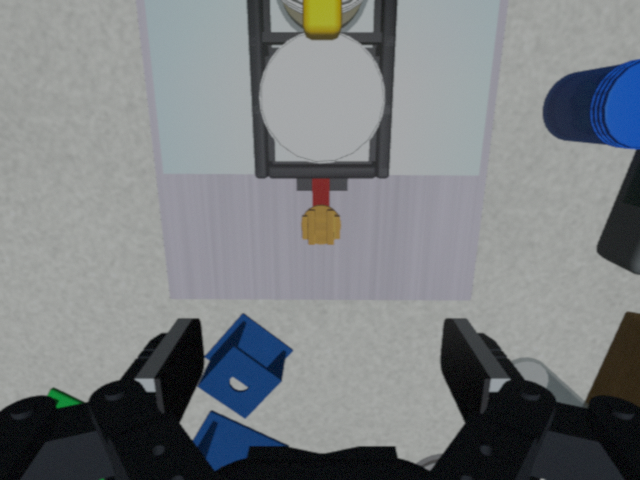

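Seen rectified, the slot lies along the carrier's y axis (screw angle about 0), with the screw centre near (0.5743, -0.0451). Next is the driver.

Run:
```python
from h import *
ctrl.movep([.53,-.36,.275],qdown(1.0));st()
p,W,at,proj,_,_=grab('wrist');cv2.imwrite('pics/w3.png',p)
hsv=cv2.cvtColor(p,cv2.COLOR_BGR2HSV)
m=cv2.inRange(hsv,(2,150,60),(14,255,255));k,l,s,c=cv2.connectedComponentsWithStats(m);i=1+np.argmax(s[1:,4]);m=l==i;print(s[i])
w=W[m];w=w[np.isfinite(w[:,2])];zt=np.percentile(w[:,2],97);print('z',zt)
t=w[w[:,2]>zt-.006];print(len(t),cv2.minAreaRect((t[:,:2]*1000).astype(np.float32)),t.mean(0))
c0=np.array([.53,-.357]);g=(np.arange(600)-300)/6000
for z,n in((.155,'a'),(.0805,'b')):
    X=np.stack(np.broadcast_arrays(c0[0]+g[None,:],c0[1]-g[:,None],np.full((600,600),z)),-1)
    r=cv2.remap(p,proj(X).astype(np.float32),None,cv2.INTER_CUBIC)
    for q in range(0,600,60): r[q,:,:]=r[q]//2+60; r[:,q]=r[:,q]//2+60
    cv2.imwrite(f'pics/top3{n}.png',r)
```

```text
t 5.34 tcp [ 0.5314 -0.3576  0.2748] F [-0.1  1.3  0.4] M [ 0.01 -0.01 -0.02] w 0.0855 yaw 1.004
[306 224  33  17  90]
z 0.1505088912443078
90 ((535.7759399414062, -355.4169616699219), (8.985871315002441, 24.01707649230957), 34.283203125) [ 0.53590295 -0.35446385  0.14899092]
```

View pics/w3.png

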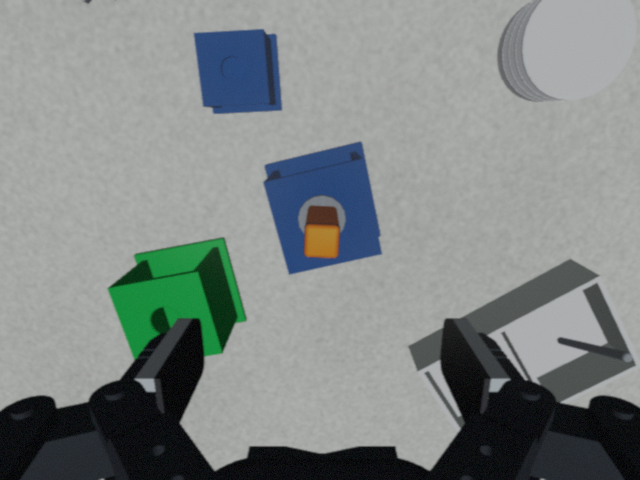

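View pics/top3a.png

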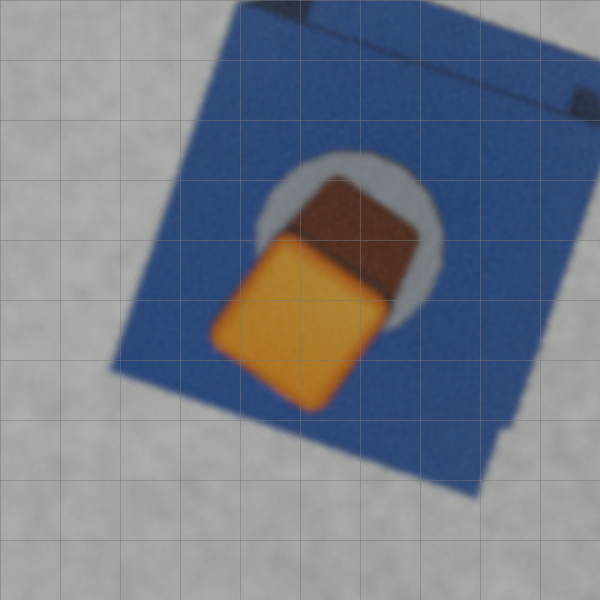

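View pics/top3b.png

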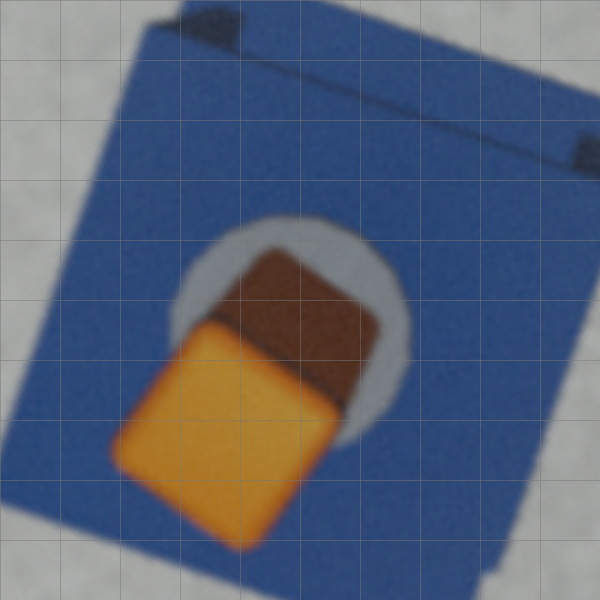

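The wrist view shows the orange top at (322,240) in the big blue stand. The green stand is at (180,290) and the small blue one at (238,68), and I'm leaving both alone. The handle is near (0.530, -0.361) with its flats at about -34°/56°. I'll refine that, then grasp.

Run:
```python
from h import *
p,W,at,proj,_,_=grab('wrist')
hsv=cv2.cvtColor(p,cv2.COLOR_BGR2HSV)
m=cv2.inRange(hsv,(5,150,150),(20,255,255));k,l,s,c=cv2.connectedComponentsWithStats(m[:300]);i=1+np.argmax(s[1:,4])
pts=np.array([at(u,v,.155)[:2]*1000 for v,u in np.argwhere(l==i)],np.float32)
(cx,cy),sz,a=cv2.minAreaRect(pts);print(cx,cy,sz,a,pts.mean(0))
a=(a+45)%90-45   # nearest, expected -34 or 56 mod 90
yaw=np.radians(a%90);print('yaw',yaw)
xy=np.array([cx,cy])/1000*.5+np.array([.5291,-.3614])*.5
print(xy)
assert abs(yaw-.983)<.08
q=qdown(yaw)
ctrl.movep([*xy,.20],q);ctrl.movel([*xy,.105],q,.12);st()
ctrl.close_gripper(60);st()
ctrl.pause(.1);st()
```

```text
529.8428344726562 -360.7641906738281 (21.44011688232422, 21.428911209106445) 54.7717399597168 [ 529.93756 -360.62704]
yaw 0.9559471993432045
[ 0.52947142 -0.3610821 ]
t 6.78 tcp [ 0.53   -0.3617  0.106 ] F [-0.7 -0.7 -0.2] M [0.   0.01 0.06] w 0.0853 yaw 0.956
t 7.37 tcp [ 0.5296 -0.3611  0.1053] F [-1.   0.   2.3] M [ 0.08  0.03 -0.02] w 0.0236 yaw 0.956
t 7.47 tcp [ 0.5296 -0.3611  0.1053] F [-0.4  0.7  4.4] M [0.06 0.02 0.  ] w 0.0233 yaw 0.956
```

Run:
```python
from h import *
ctrl.movel([.5296,-.3611,.245],None,.15);st()
for n in('scene','side'):
    p,W,at,proj,_,_=grab(n)
    s=get_state();X=s['tcp_pos']+[0,0,-.045]
    u,v=proj(X).astype(int);print(n,u,v)
    cr=p[v-45:v+45,u-60:u+60];cv2.imwrite(f'pics/{n}4.png',cv2.resize(cr,None,fx=6,fy=6,interpolation=cv2.INTER_CUBIC))
```

```text
t 8.55 tcp [ 0.5292 -0.3606  0.2439] F [-0.  -0.5 -1.7] M [ 0.04 -0.01  0.05] w 0.0231 yaw 0.956
scene 229 153
side 337 154
```

View pics/scene4.png

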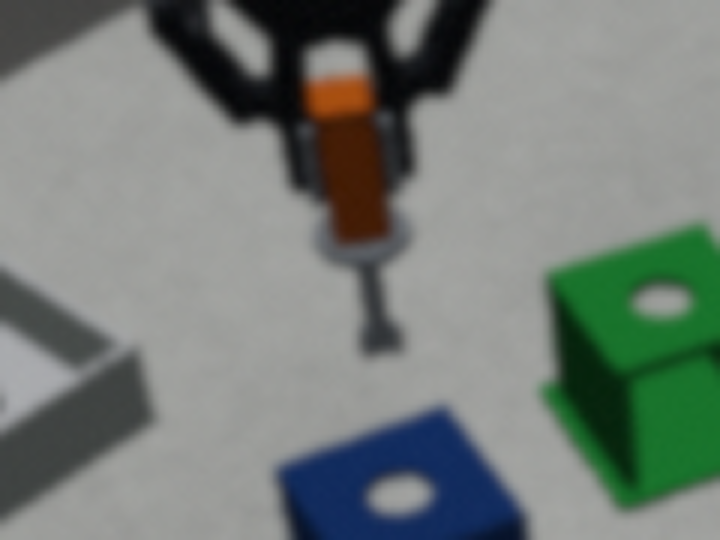

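View pics/side4.png

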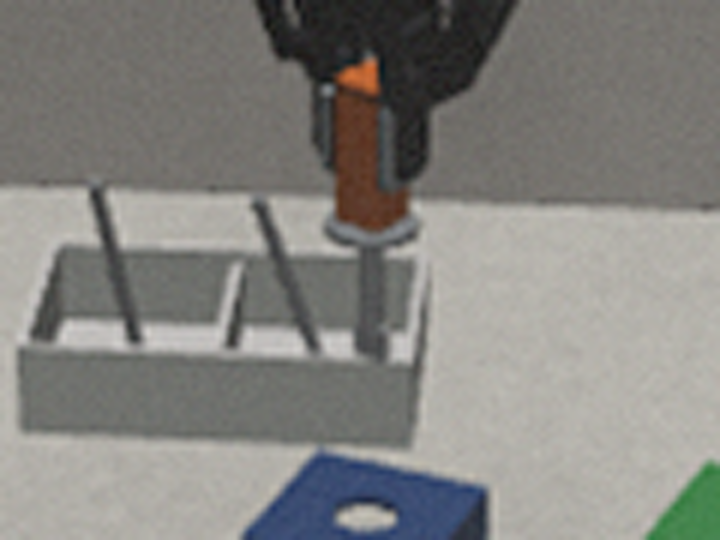

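In the scene crop the blade is seen face-on, wider than the shank, with its tip at about (232,166). So its width lies along the jaw direction (tool y). I'll check the tip projections against both views.

Run:
```python
from h import *
s=get_state();T=s['tcp_pos'];print(T)
for n in('scene','side'):
    c=vision.camera_info(n);K=np.array(c['mtx']);R=np.array(c['R']);t=np.array(c['t']).ravel()
    f=lambda X:(lambda y:np.round((K@y)[:2]/y[2],1))(R@X+t)
    print(n,'tip',f(T+[0,0,-.0853]),'collar',f(T+[0,0,-.0255]),'top',f(T+[0,0,.05]))
    for a in (.956,.956-np.pi/2):
        d=np.array([np.cos(a),np.sin(a),0])*.009;print(a,f(T+[0,0,-.0853]+d),f(T+[0,0,-.0853]-d))
for y in (.19,.19+1.65+.45,.19-np.pi,1.76):
    print(y,ctrl.ik([.5743,-.0451,.19],qdown(y)))
```

```text
[ 0.52924541 -0.36069377  0.24378668]
scene tip [231.6 166.3] collar [228.5 147.3] top [224.2 121. ]
0.956 [232.1 168.6] [231.1 164.1]
-0.6147963267948966 [228.  166.9] [235.1 165.8]
side tip [337.8 168.3] collar [338.1 147.3] top [338.4 119.3]
0.956 [335.6 169.6] [340.  167.1]
-0.6147963267948966 [335.1 167.2] [340.5 169.4]
0.19 [-0.37474797  0.53877201  0.65830859  1.70213051 -0.37484733  1.0300537
 -0.96966816]
2.29 [-0.05283787  0.46633627  0.1352271   1.69795854 -0.07294392  0.98220119
  0.8278499 ]
-2.951592653589793 [ 0.13995939  0.46453149 -0.15805359  1.69531939  0.08453441  0.98839107
  1.71264094]
1.76 [-0.13825245  0.47561097  0.26718794  1.69910929 -0.14546439  0.98631931
  0.37032096]
```

Run:
```python
from h import *
q=qdown(.19)
ctrl.movep([.5743,-.0451,.245],q)
ctrl.movel([.5743,-.0451,.2045],q,.15);ctrl.pause(.15);st()
s=get_state();T=s['tcp_pos']
for n in('wrist','scene','side'):
    p,W,at,proj,_,_=grab(n);u,v=proj(T+[0,0,-.09]).astype(int);print(n,u,v,proj(T+[0,0,-.0853]))
    if n=='wrist': cv2.imwrite('pics/w5.png',p)
    h=90 if n=='wrist' else 40
    cr=p[max(v-h,0):v+h,u-h:u+h];cv2.imwrite(f'pics/{n}5c.png',cv2.resize(cr,(560,int(560*cr.shape[0]/cr.shape[1])),interpolation=cv2.INTER_CUBIC))
```

```text
t 10.43 tcp [ 0.5749 -0.0459  0.2057] F [-0.4 -0.4 -1.9] M [ 0.01 -0.01 -0.02] w 0.0231 yaw 0.189
wrist 320 251 [320.4174678  253.52211257]
scene 315 249 [315.49658906 248.52047988]
side 305 253 [305.88858249 251.59486713]
```

View pics/wrist5c.png

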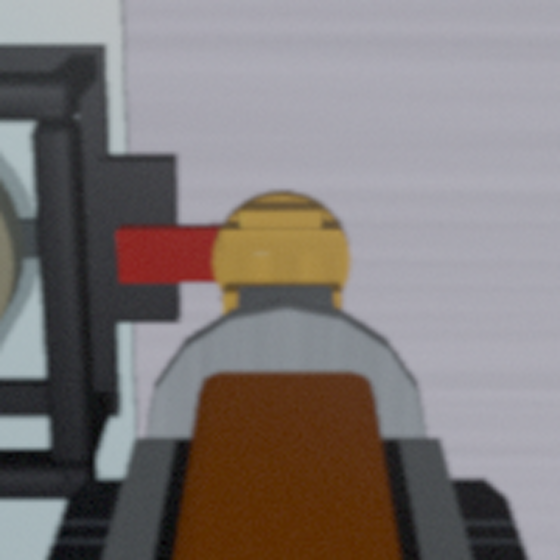

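View pics/scene5c.png

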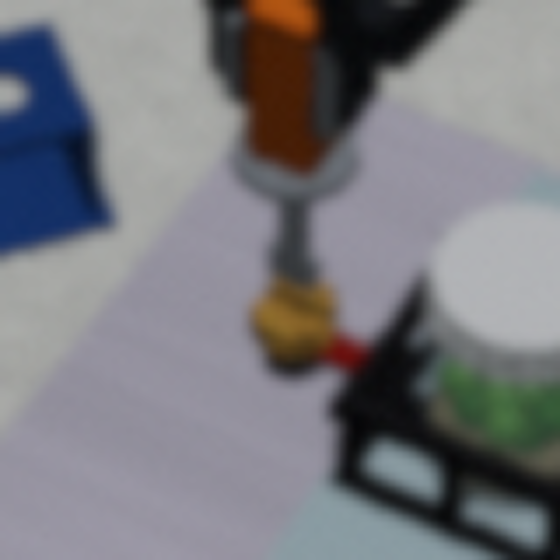

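View pics/side5c.png

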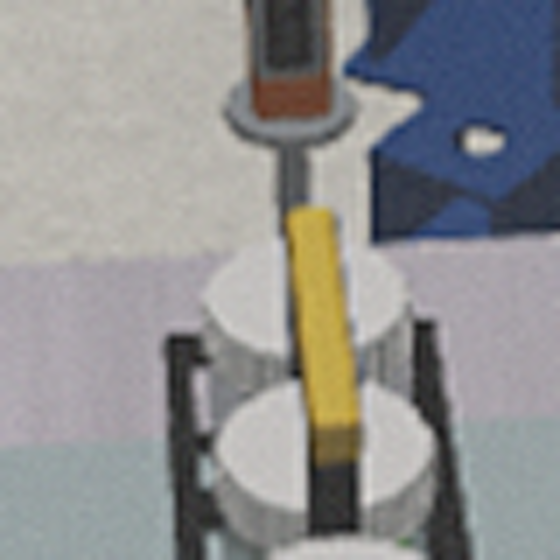

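Run:
```python
from h import *
s=get_state();T=s['tcp_pos'];print(T)
p,W,at,proj,_,_=grab('wrist')
c0=np.array([.5743,-.0451]);yw=.19
ex=np.array([np.cos(yw),np.sin(yw)]);ey=np.array([-np.sin(yw),np.cos(yw)])
g=(np.arange(600)-300)/10000
out=[]
for z in(.110,float(T[2]-.0853)):
    X=c0+g[None,:,None]*ex-g[:,None,None]*ey
    P=proj(np.concatenate([X,np.full(X.shape[:2]+(1,),z)],-1)).astype(np.float32)
    r=cv2.remap(p,P,None,cv2.INTER_CUBIC)
    for q in range(0,600,50): r[:,q]=r[:,q]//2+90; r[q]=r[q]//2+90
    print(z);cv2.imwrite('pics/top6_%d.png'%(z*1000),r);out.append(r[100:500,150:550])
cv2.imwrite('pics/top6.png',np.hstack(out))
```

```text
[ 0.574713   -0.04528612  0.20529663]
0.11
0.11999662640487728
```

View pics/top6.png

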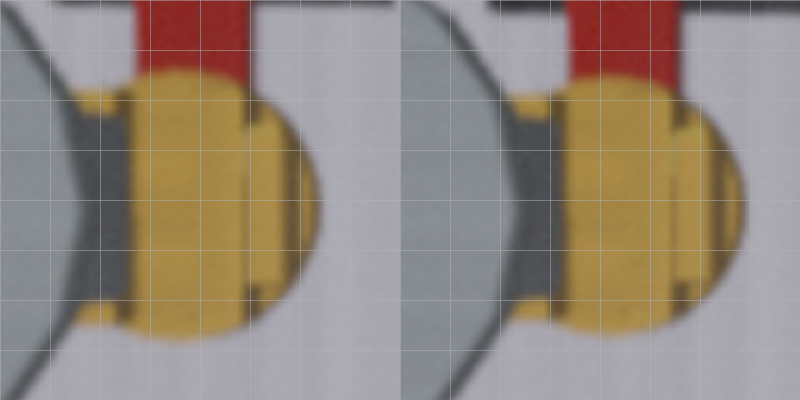

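Run:
```python
from h import *
q=qdown(.19)
f0=get_state()['contact_force'].copy()
for z in(.2,.195,.192,.190,.1885,.1875):
    ctrl.movel([.5753,-.0449,z],q,.04)
    st()
    if abs(get_state()['contact_force'][2]-f0[2])>6: print('contact');break
```

```text
t 10.90 tcp [ 0.5752 -0.0447  0.1997] F [ 0.3 -0.4 -1.7] M [0.01 0.04 0.02] w 0.0232 yaw 0.190
t 11.18 tcp [ 0.5751 -0.0448  0.1946] F [ 0.5 -0.3 -2.2] M [0.04 0.01 0.02] w 0.0235 yaw 0.190
t 11.43 tcp [ 0.5752 -0.0449  0.1918] F [ 0.2  0.7 -0.9] M [-0.04 -0.06  0.04] w 0.0235 yaw 0.190
t 11.68 tcp [ 0.5752 -0.0448  0.1899] F [-0.1 -0.3 -2. ] M [-0.   -0.01 -0.05] w 0.0236 yaw 0.190
t 11.93 tcp [ 0.5753 -0.0449  0.1884] F [ 0.1  0.2 -1.4] M [-0.03 -0.01  0.03] w 0.0236 yaw 0.190
t 12.18 tcp [ 0.5753 -0.0449  0.1874] F [-0.5 -0.2 -1.4] M [0.02 0.   0.02] w 0.0231 yaw 0.190
```

No contact down to a tip height of about 0.102, so the blade is in the slot. Now I'll turn with joint 7.

Run:
```python
from h import *
j=get_state()['qpos'].copy()
for d in(.3,.6,.9):
    k=j.copy();k[6]+=d;ctrl.set_joints(k);st()
p,*_=grab('scene');cv2.imwrite('pics/s7.png',cv2.resize(p[200:320,250:410],None,fx=5,fy=5,interpolation=cv2.INTER_CUBIC))
np.save('j.npy',j)
```

```text
t 12.57 tcp [ 0.5753 -0.0449  0.1875] F [-0.5  0.2 -0.8] M [0.01 0.02 0.01] w 0.0233 yaw 0.486
t 12.96 tcp [ 0.5752 -0.0447  0.1874] F [-0.   1.2 -0.9] M [ 0.21  0.02 -0.03] w 0.0234 yaw 0.784
t 13.35 tcp [ 0.5752 -0.0445  0.1874] F [ 0.   1.8 -1. ] M [ 0.53  0.13 -0.05] w 0.0234 yaw 1.083
```

View pics/s7.png

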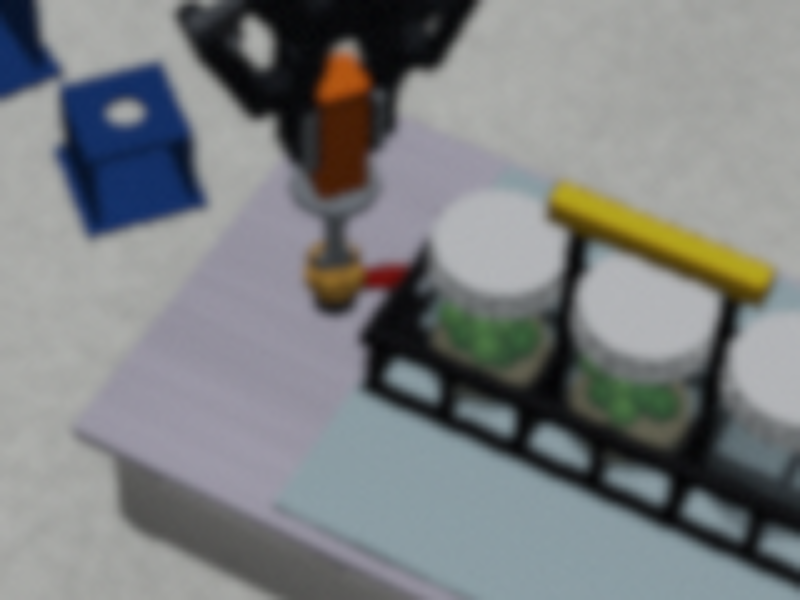

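The tongue at crop (385,275) has swung counter-clockwise with the blade seated, so I'll keep turning to the stop.

Run:
```python
from h import *
j=np.load('j.npy')
M0=None
for d in(1.2,1.5,1.7,1.8,1.87,1.94,2.0,2.06):
    k=j.copy();k[6]+=d;ctrl.set_joints(k);st()
    s=get_state()
    if abs(s['wrist_torque'][2])>.35: print('stop');break
p,*_=grab('scene');cv2.imwrite('pics/s8.png',cv2.resize(p[200:320,250:410],None,fx=5,fy=5,interpolation=cv2.INTER_CUBIC))
```

```text
t 13.79 tcp [ 0.5752 -0.0445  0.1873] F [-0.5  2.6 -1.3] M [ 0.83  0.25 -0.09] w 0.0232 yaw 1.384
t 14.18 tcp [ 0.5751 -0.0445  0.1873] F [-2.1  3.1 -0.4] M [ 1.07  0.45 -0.06] w 0.0234 yaw 1.683
t 14.49 tcp [ 0.575  -0.0445  0.1873] F [-2.   4.   0.3] M [ 1.23  0.66 -0.02] w 0.0234 yaw 1.882
t 14.74 tcp [ 0.5749 -0.0445  0.1873] F [-2.3  4.   0.7] M [ 1.34  0.77 -0.06] w 0.0234 yaw 1.984
t 14.99 tcp [ 0.5749 -0.0444  0.1873] F [-2.5  4.6 -0. ] M [ 1.4   0.88 -0.02] w 0.0235 yaw 2.054
t 15.24 tcp [ 0.5748 -0.0444  0.1873] F [-3.4  4.8  0.3] M [ 1.45  0.87 -0.11] w 0.0235 yaw 2.124
t 15.49 tcp [ 0.5746 -0.0445  0.1873] F [-3.6  4.2  0.4] M [ 1.44  1.09 -0.24] w 0.0232 yaw 2.183
t 15.74 tcp [ 0.5747 -0.0446  0.1873] F [-2.6  3.6  1. ] M [ 1.32  1.   -0.59] w 0.0235 yaw 2.242
stop
```

View pics/s8.png

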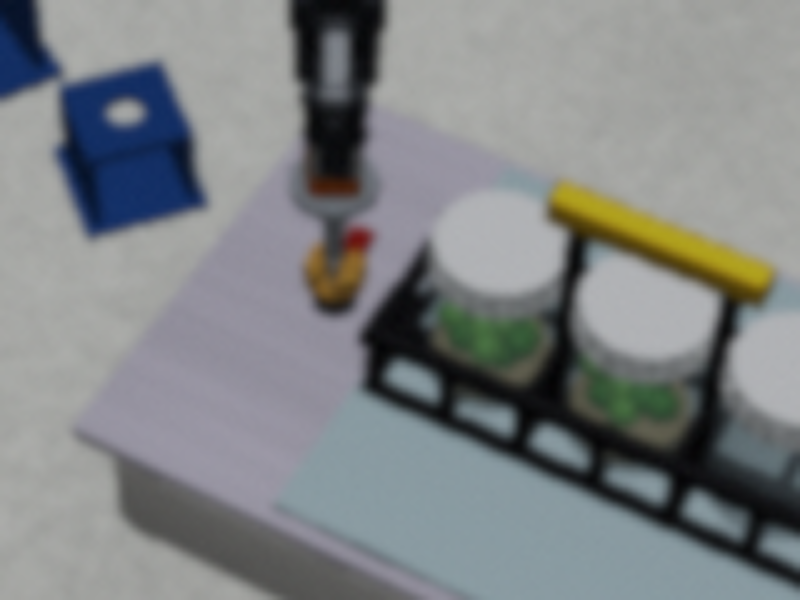

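The screw is at its stop: the moment rose to 0.59 N m and the tongue now points sideways at crop (360,240), clear of the lug. I'll back off a little, lift, and locate the stand hole.

Run:
```python
from h import *
k=get_state()['qpos'].copy();k[6]-=.17;ctrl.set_joints(k);st()
ctrl.movel([.5750,-.0448,.2475],None,.12);st()
s=get_state();T=s['tcp_pos']
for n in('scene','side'):
    p,W,at,proj,_,_=grab(n)
    print(n,'tip',proj(T+[0,0,-.0853]))
    u,v=proj(T+[0,0,-.07]).astype(int)
    a=cv2.resize(p[v-25:v+25,u-30:u+30],None,fx=6,fy=6,interpolation=cv2.INTER_CUBIC);print('crop0',u-30,v-25)
    u,v=proj(np.array([.5296,-.361,.08])).astype(int);print('crop1',u-30,v-25)
    b=cv2.resize(p[v-25:v+25,u-30:u+30],None,fx=6,fy=6,interpolation=cv2.INTER_CUBIC)
    cv2.imwrite(f'pics/{n}9.png',np.hstack([a,b]))
    # top-down rectified of plate
    c0=np.array([.53,-.361]);g=(np.arange(400)-200)/4000
    X=np.stack(np.broadcast_arrays(c0[0]+g[None,:],c0[1]-g[:,None],np.full((400,400),.080)),-1)
    r=cv2.remap(p,proj(X).astype(np.float32),None,cv2.INTER_CUBIC)
    for q in range(0,400,40): r[q]=r[q]//2+60; r[:,q]=r[:,q]//2+60
    cv2.imwrite(f'pics/{n}9t.png',r)
a=cv2.imread('pics/scene9t.png');b=cv2.imread('pics/side9t.png');cv2.imwrite('pics/9t.png',np.hstack([a,b]))
a=cv2.imread('pics/scene9.png');b=cv2.imread('pics/side9.png');cv2.imwrite('pics/9.png',np.vstack([a,b]))
```

```text
t 16.08 tcp [ 0.5749 -0.0447  0.1873] F [-1.3  2.7  0.3] M [ 1.06  0.32 -0.02] w 0.0235 yaw 2.072
t 16.73 tcp [ 0.5748 -0.0452  0.2471] F [ 0.4 -0.1 -1. ] M [-0.01  0.03  0.01] w 0.0234 yaw 2.072
scene tip [315.93716455 236.52277636]
crop0 285 206
crop1 205 164
side tip [305.49346266 236.20082068]
crop0 275 205
crop1 307 169
```

View pics/9t.png

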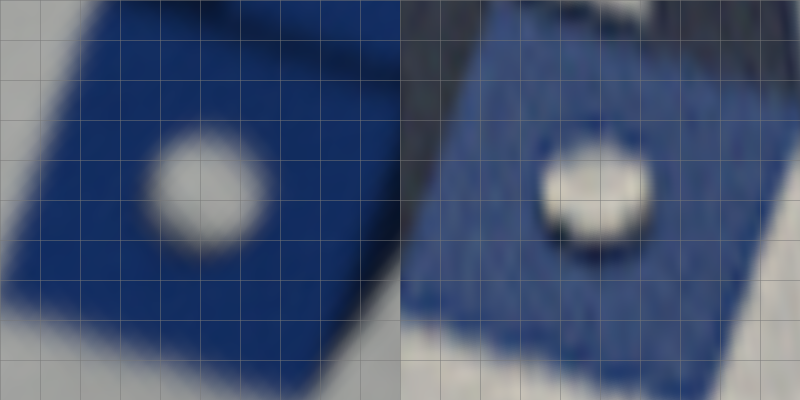

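View pics/9.png

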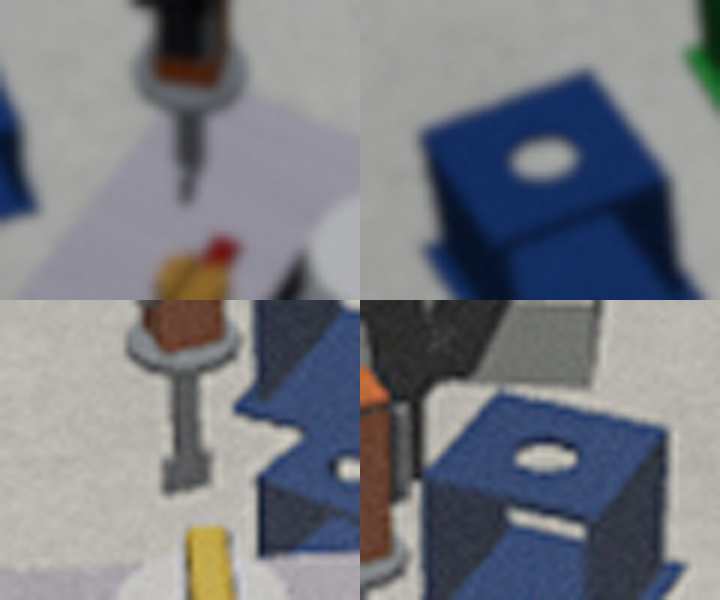

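The driver is still straight and its tip projections match. The stand hole is near (0.530, -0.360), and I'll return the driver there.

Run:
```python
from h import *
q=qdown(.956);x,y=.530,-.3602
ctrl.movep([x,y,.245],q);ctrl.movel([x,y,.165],q,.15);st()
f0=get_state()['contact_force'].copy()
for z in(.145,.125,.112,.1075,.106,.105,.104):
    ctrl.movel([x,y,z],q,.08);st()
    f=get_state()['contact_force']-f0
    if abs(f[2])>4 or np.hypot(*f[:2])>6: print('contact');break
```

```text
t 18.73 tcp [ 0.5305 -0.3602  0.1658] F [ 0.3 -0.3 -0.6] M [ 0.04  0.03 -0.02] w 0.0232 yaw 0.957
t 19.12 tcp [ 0.5298 -0.36    0.1445] F [ 0.   0.1 -1.4] M [-0.02 -0.05 -0.01] w 0.0235 yaw 0.956
t 19.52 tcp [ 0.5297 -0.3599  0.1243] F [ 0.8  0.5 -1. ] M [-0.06  0.03 -0.03] w 0.0232 yaw 0.956
t 19.83 tcp [ 0.5298 -0.3598  0.1113] F [ 0.5 -0.2 -2.6] M [-0.01  0.04 -0.  ] w 0.0237 yaw 0.956
t 20.08 tcp [ 0.5299 -0.3601  0.1073] F [-0.8  0.2 -1.1] M [ 0.01  0.02 -0.  ] w 0.0234 yaw 0.956
t 20.33 tcp [ 0.53   -0.3602  0.106 ] F [-0.   0.1 -1.6] M [-0.    0.03  0.05] w 0.0232 yaw 0.956
t 20.58 tcp [ 0.5301 -0.3604  0.1053] F [ 0.3 -0.6  2.6] M [ 0.13  0.05 -0.02] w 0.0235 yaw 0.956
t 20.83 tcp [ 0.5301 -0.3604  0.1053] F [-2.   1.8  9.3] M [0.58 0.47 0.02] w 0.0234 yaw 0.956
contact
```

Run:
```python
from h import *
q=qdown(.956)
ctrl.movel([.5301,-.3604,.1055],q,.05);st()
ctrl.ungrasp();st()
ctrl.movel([.5301,-.3604,.24],q,.2);st()
p,W,at,proj,_,_=grab('wrist');cv2.imwrite('pics/w10.png',p)
p,W,at,proj,_,_=grab('scene');cv2.imwrite('pics/s10.png',p)
```

```text
t 21.08 tcp [ 0.5301 -0.3604  0.1053] F [-0.3  0.7  2.1] M [-0.07 -0.12 -0.02] w 0.0233 yaw 0.956
t 21.71 tcp [ 0.5301 -0.3604  0.1055] F [-0.6  0.   0.4] M [-0.02  0.03  0.05] w 0.0855 yaw 0.956
t 22.53 tcp [ 0.5299 -0.3598  0.2388] F [-0.6 -0.8 -0.1] M [ 0.01 -0.03 -0.08] w 0.0854 yaw 0.956
```

View pics/w10.png

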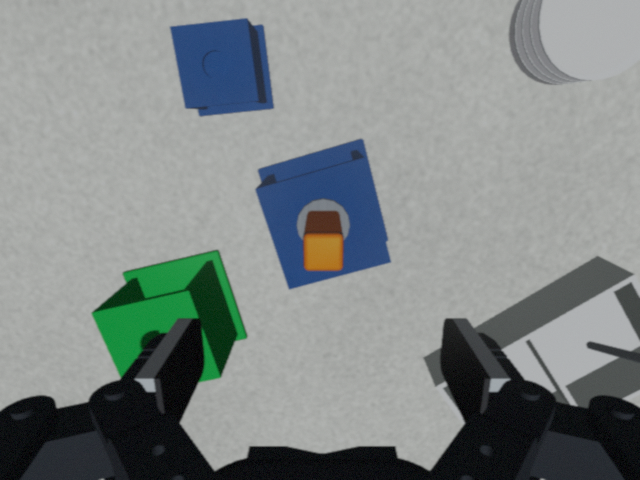

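View pics/s10.png

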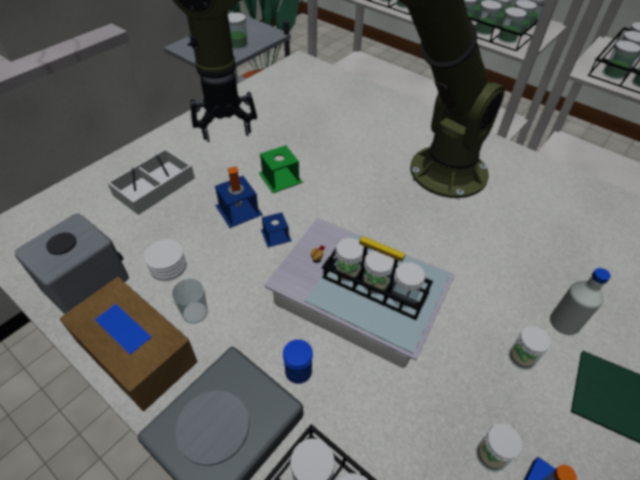

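The wrist view shows the driver back in the big blue stand (orange top at (323,250), collar on the plate). In the scene view it stands upright at (235,180), and the screw is at (317,253) with its tongue turned aside. The empty jar is at the +y end (410,278), so the centre of mass lies about 11 mm towards -y and I'll grip there. First I re-measure the bar.

Run:
```python
from h import *
q=qdown(1.76)
ctrl.movep([.5495,.0895,.32],q);ctrl.pause(.1);st()
p,W,at,proj,_,_=grab('wrist');cv2.imwrite('pics/w11.png',p)
hsv=cv2.cvtColor(p,cv2.COLOR_BGR2HSV)
m=cv2.inRange(hsv,(22,150,120),(34,255,255))
k,l,s,c=cv2.connectedComponentsWithStats(m);i=1+np.argmax(s[1:,4]);m=l==i
print(s[i],np.nanpercentile(W[m][:,2],[5,50,95]))
print(cv2.minAreaRect(np.array([at(u,v,.219)[:2]*1000 for v,u in np.argwhere(m)],np.float32)))
```

```text
t 24.41 tcp [0.5497 0.0881 0.3199] F [ 0.5 -0.6 -0.4] M [ 0.04  0.05 -0.01] w 0.0855 yaw 1.757
[ 310  145   23  149 3016] [0.21735234 0.21867903 0.21986647]
((547.0756225585938, 100.92632293701172), (12.927392959594727, 93.3703842163086), 10.69663143157959)
```

View pics/w11.png

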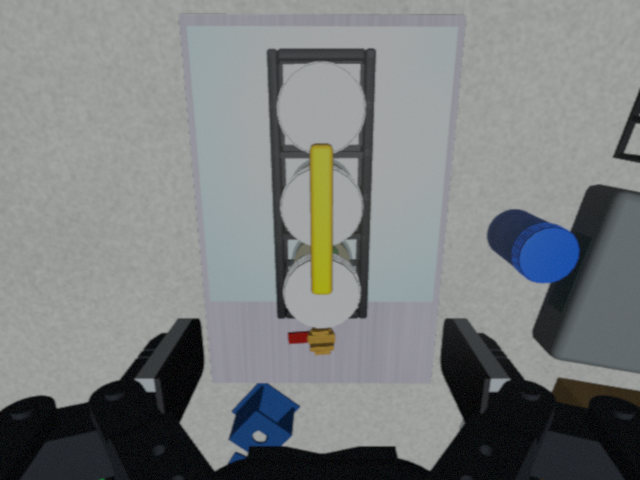

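Run:
```python
from h import *
q=qdown(1.758);x,y=.5492,.0900
ctrl.movel([x,y,.193],q,.15);ctrl.pause(.1);st()
ctrl.close_gripper(110);ctrl.pause(.2);st()
x,y=get_state()['tcp_pos'][:2]
ctrl.movel([x,y,.203],None,.03);st()
ctrl.pause(.2);st()
p,*_=grab('scene');cv2.imwrite('pics/s12.png',cv2.resize(p[170:350,270:470],None,fx=4,fy=4,interpolation=cv2.INTER_CUBIC)[:600])
p,*_=grab('side');cv2.imwrite('pics/d12.png',cv2.resize(p[200:400,220:400],None,fx=3,fy=3,interpolation=cv2.INTER_CUBIC))
```

```text
t 25.56 tcp [0.5498 0.0899 0.194 ] F [-0.2  0.6 -0.2] M [ 0.02 -0.01  0.05] w 0.0855 yaw 1.758
t 26.43 tcp [0.549  0.09   0.1933] F [-3.   0.   5.8] M [0.02 0.56 0.05] w 0.0121 yaw 1.758
t 26.91 tcp [0.5489 0.09   0.2028] F [ 0.1 -0.2 -6.7] M [-0.   -0.01  0.11] w 0.0116 yaw 1.758
t 27.11 tcp [0.5488 0.09   0.2028] F [ 0.3  0.1 -7. ] M [ 0.01 -0.02  0.02] w 0.0121 yaw 1.758
```

View pics/s12.png

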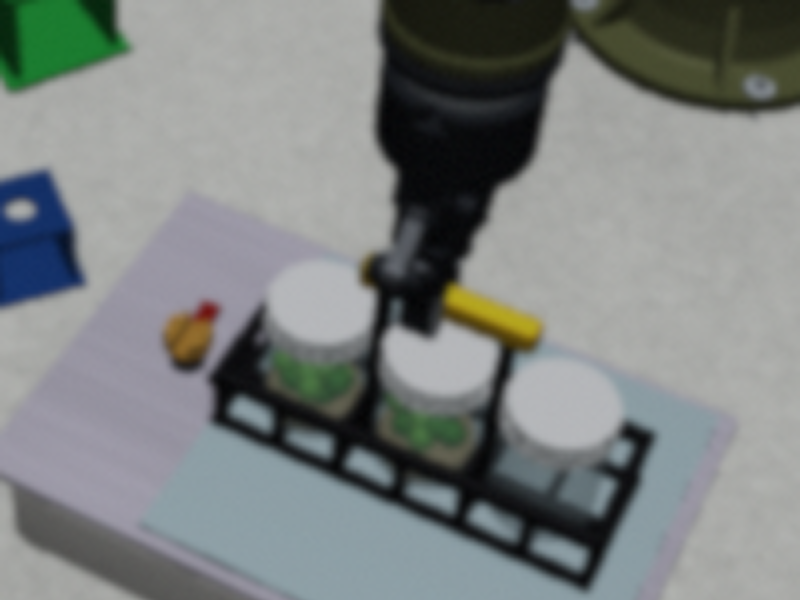

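View pics/d12.png

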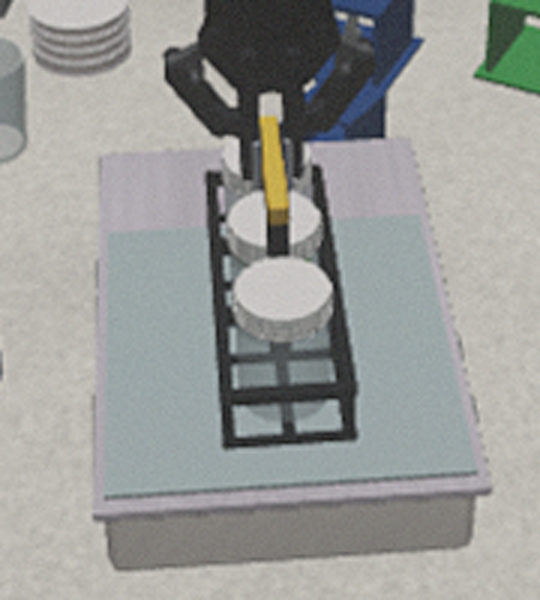

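The wrist now carries 6.7–7 N, which is the full 0.68 kg, with almost no moment. The carrier is free, level and balanced, with all three jars in it, so I'll lift to 8 cm.

Run:
```python
from h import *
x,y=.5489,.09
ctrl.movel([x,y,.2735],None,.06);ctrl.pause(.6);st()
print(np.abs(get_state()['qd']).max())
p,W,at,proj,_,_=grab('scene');cv2.imwrite('pics/s13.png',cv2.resize(p[140:340,270:470],None,fx=3,fy=3,interpolation=cv2.INTER_CUBIC))
hsv=cv2.cvtColor(p,cv2.COLOR_BGR2HSV)
m=cv2.inRange(hsv,(20,150,80),(34,255,255));w=W[m>0];w=w[np.isfinite(w[:,2])&(w[:,2]>.2)]
e=(w[:,:2]-[.5489,.09])@np.array([-.186,.983]);sel=np.abs(e)<.08;print('bar slope',np.polyfit(e[sel],w[sel,2],1))
p,*_=grab('side');cv2.imwrite('pics/d13.png',cv2.resize(p[150:350,220:420],None,fx=3,fy=3,interpolation=cv2.INTER_CUBIC))
```

```text
t 29.13 tcp [0.5489 0.09   0.2735] F [ 0.1 -0.1 -7.2] M [ 0.03  0.03 -0.03] w 0.0118 yaw 1.758
0.007365521969693873
bar slope [-0.00339477  0.29655943]
```

View pics/s13.png

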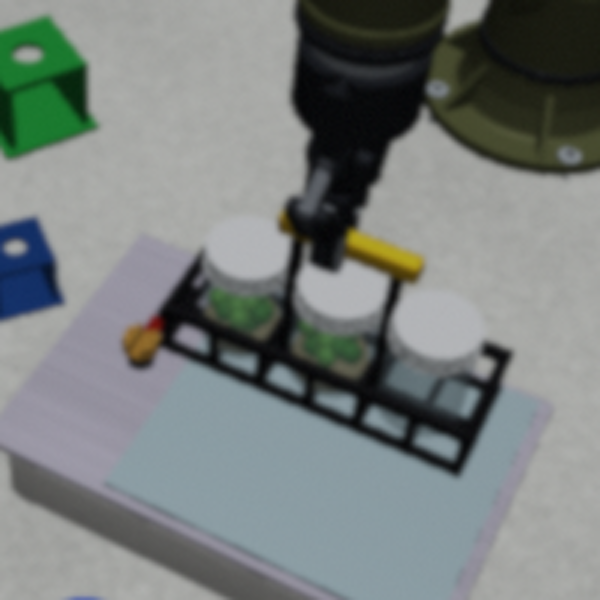

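View pics/d13.png

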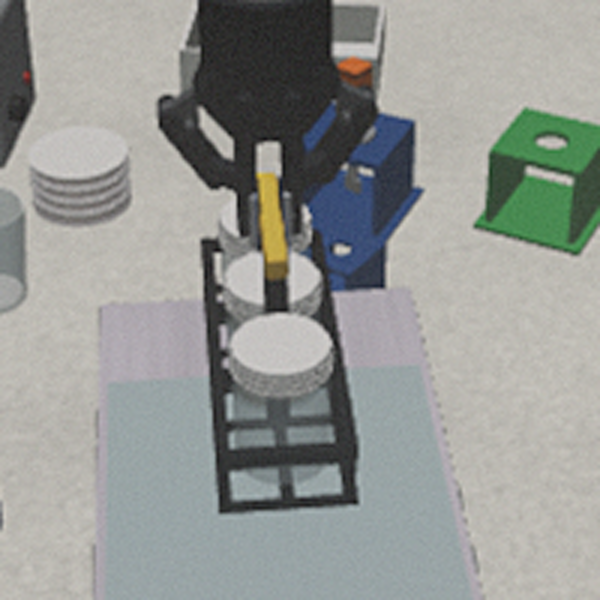

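Lifted 80 mm, level (bar slope about 0.003) and still, with all three jars in place and the driver hanging in its stand. Handing in.

Run:
```python
from h import *
st();ticket.close_job()
```

```text
t 29.23 tcp [0.5489 0.09   0.2735] F [ 0.5 -0.3 -7.3] M [ 0.05  0.02 -0.04] w 0.0123 yaw 1.758
the job is handed in; nothing more can be done
```

The job is done and was handed in at 29.2 s of the 58 s allowed:

- **Screw:** I took the orange screwdriver from the larger blue stand and turned the clamp screw counter-clockwise to its stop. The wrist moment rose to about 0.6 N m there, and the pictures show the tongue clear of the carrier's lug.
- **Screwdriver:** It is back in its stand. Pictures from all three cameras show it upright, and the wrist view has its collar on the plate.
- **Carrier:** I gripped the yellow bar about 11 mm towards the screw end, above the centre of mass, and lifted the carrier straight up 80 mm.

The last checks, just before hand-in:

- **Load:** The wrist carries about 7.2 N, where the full carrier should weigh 6.7 N. The moment is about 0.05 N m, so it hangs balanced.
- **Level and still:** The bar's slope is about 0.003 rad and the joint speeds are about 0.007 rad/s.
- **Everything else:** All three jars are in their pockets, and nothing else in view had moved.

No check failed. Before insertion, the wrist view suggested the blade sat about 1 mm to one side of the slot, so I shifted it by that much and it went in without contact.

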